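# Let a bottle lift down off its ratchet

## Task

The bottle stands on the raised platform of the hand-cranked bench lift, held up by a sprung pawl in the ratchet wheel. Throw the pawl's lever over to release, take the weight on the crank so that the pawl can spring out, then ease the crank back until the platform rests on its rubber stop: do not let it run away and do not force it down. Then throw the lever back to hold, leaving the bottle standing on the lowered platform and the beaker and small carton beside the lift where they are.

Things in the scene. Friction and masses are not known exactly. Their poses are not given: they have to be found in the camera images.
- lift: Hand-cranked bench lift fixed on the worktop: grey base plate 175 x 255 x 12 mm, square post, white gear housing with ratchet wheel, pawl and crank on its front. Origin: on the worktop under the post's front; its x points from front to back (the front, -x, faces the robot), y to its left as the robot sees it, z up. All lift-frame numbers below use it. Post and rack reach up to z = 290 mm.
- axis_front (a point): Point on the drum axis (along the lift's x, at y 0, z 165 mm), level with knob_mid: x -140 mm. Steel ratchet wheel (96 mm across, 16 teeth, x -52 to -40 mm) and crank are fixed to each other on it. Anticlockwise as the robot sees it raises the platform, 30 mm per rad; the load drives it clockwise, with 4 to 7 N at the crank knob.
- pawl_pin (a point): Pin of pawl and lever, lift frame x -58, y -70, z 210 mm. The pawl reaches left to the wheel's top; at hold the wheel turns anticlockwise only. The teeth are undercut: at release the pawl stays trapped while the load presses on it, and springs out once the crank is wound some 0.05 rad or more anticlockwise; from then on only the crank holds the load. No reading tells it: feel the weight, or look.
- knob_mid (a point): Middle of the crank's black handle, 27 mm thick, 108 mm long, parallel to the drum axis and 75 mm from it, sticking out towards the robot (lift frame x -78 to -186 mm, this point at -140), free to spin on its pin. Crank arm, hub and wheel lie behind it (x over -78 mm). At the start the crank stands 1.1 rad anticlockwise to 0.7 rad clockwise of straight up.
- lever_knob (a point): Centre of the black cylindrical knob (18 mm across, 26 mm long along the lift's x) on the upper end of the pawl's thumb lever, a steel bar 14 mm wide, 85 mm from pin to knob. Lift frame: x -58 mm; at hold y -89, z 293 mm; at release, tipped to the right, y -132, z 268 mm.
- lift_lever (a joint): Angle of the thumb lever: 0 = hold (leans 0.22 rad right of upright; its spring presses the pawl into the wheel), 0.6 = release (thrown right, towards the lift's -y, leaning 0.82 rad; the spring pulls the pawl outwards). Stops at both ends; friction keeps it where it is put; it takes 1 to 3 N at the knob.
- platform_top (a point): Centre of the top of the steel platform, 112 mm square with an upturned rim 6 mm above this point, on the right of the post; its underside is 8 mm below this point. 134 mm above the worktop at the start. It comes down by 78 to 90 mm, until its underside meets the rubber stop.
- lift_platform (a joint): Height of the platform from where it starts (m): 0 at the start, negative below; where it meets the rubber stop, between -0.078 and -0.090, depends on how the stop is set. It can be raised by 30 mm.
- lift_stop: Foot, on top of the base plate, of the rubber stop under the platform: a round pad 26 mm across, 18 mm tall on a threaded stem, screwed to a different height each time: its top is 36 to 48 mm above the worktop. No reading gives it: feel the weight go off the crank. It then bears 8 to 18 N; over 50 N in all (some 15 N pushed at the crank knob) is forcing it.
- bottle: White plastic bottle with red cap, 75 mm across, 164 mm tall, upright and loose on the platform; origin at the centre of its foot, z up. 0.28 to 0.64 kg.
- beaker: Small empty beaker, 55 mm across, 70 mm tall, standing loose right of the lift; origin at the centre of its foot.
- small_carton: Small white carton, 48 x 58 mm, 75 mm tall, standing loose on the worktop left of the lift's front; origin at the centre of its underside.
Things that resemble listed ones, but are neither listed nor needed, are in the scene too. What is meant by the bottle is not purple, turquoise or yellow, and is the larger of those in its own colour.

How it is judged (in metres and radians):
On the way, in this order (a step that is already met when the one before it is completed fails the run):
1. the lever is thrown to release while the platform is still up (value of joint lift_lever above 0.45 rad and value of joint lift_platform above -0.02 m), for 0.2 s.
2. the platform has come down onto its rubber stop (contact force between lift_platform and lift_stop above 4 N and value of joint lift_platform below -0.07 m), for 0.2 s.
3. the lever is back at hold (value of joint lift_lever below 0.15 rad), for 0.2 s.
At the end, for the whole second after the job is handed in: The platform rests on its rubber stop with its weight (more than 4 N), the lever is at hold (within 0.15 rad of its stop), the bottle stands upright (within 0.1 rad) and still on the platform within 35 mm of its centre (all of step 2 and value of joint lift_lever below 0.15 rad and horizontal distance between bottle and platform_top below 0.035 m and distance between bottle and platform_top below 0.037 m and angle between bottle's own z axis and vertical below 0.1 rad and linear speed of bottle below 0.02 m/s); the robot touches nothing.
It fails at once if the platform runs down faster than 0.15 m/s (velocity of joint lift_platform below -0.15 m/s).
It fails at once if the platform is forced onto its stop with more than 50 N (contact force between lift_platform and lift_stop above 50 N).
It fails at once if the bottle tips over (more than 0.35 rad) (angle between bottle's own z axis and vertical above 0.35 rad).
It fails at once if the beaker is shifted by more than 20 mm (distance of beaker from where it was at the start of the episode above 0.02 m).
It fails at once if the small carton is shifted by more than 20 mm (distance of small_carton from where it was at the start of the episode above 0.02 m).
It also fails if it takes over 72 s, if anything falls off the work surface, if the arm or the gripper's body presses on something with over 40 N, if the wrist force passes 120 N, or if a joint passes its speed limit or range.

## Robot

A 6-joint arm with a two-finger parallel gripper is mounted at the origin on a cart in front of the work surface, level with it; the furniture and walls round the work are solid. World frame = base frame: x ahead of the robot, y to its left, z up, the work surface at z = 0. Lengths are in mm, angles in degrees, forces in N, time in s.
With the tool pointing down it reaches from about 350 to 850 mm from the base axis. Payload 8.1 kg.
Tool frame: the origin (TCP) lies on the centre line of the jaws, within the pads' length; the fingertips stand 19 mm ahead of it and the grasp point (between the pads) is the TCP; z points along the fingers, y is the line along which they close (so a half turn about z gives the same grasp; the last joint's range is limited). The gripper opens to 85 mm and grips with 20 to 120 N. Pads are 22 mm wide; open, the fingers measure 114 mm over their backs; the gripper's body (76 mm by 85 mm) begins 54 mm behind the grasp point. The pads swing forward as they close: fully open they stand 13 mm farther back than shut.
Start: joints at [-77.43, 7.471, 85.268, -0, 87.261, -4.893], TCP at [180.082, -572.343, 250.292] pointing down, gripper open.
Joint ranges: [-169.43, 169.43], [-51.17, 129.36], [1.28, 143.12], [-76.62, 256.62], [0, 156.53], [-152.29, 152.29]. Speed limits (degrees/s): [136.94, 136.94, 159.86, 180, 180, 180].

## Interface

Orientations are given as [roll, pitch, yaw] about the fixed x, y, z axes, in that order (R = Rz(yaw) Ry(pitch) Rx(roll)).
In Python, from bench import r gives the robot as it stands. The module is installed in compiled form; this text tells all that it offers.
- The arm moves only by the tool servo_tool, never from a script. Its arguments are lists of equal length, an entry for each row: "fingers": the finger opening in m, from 0 to 0.0854; "linear": the shift along the tool's x, y, z in m, a list of three; "rotation": the turn, a rotation vector about the tool's x, y, z in degrees, a list of three. A call has 1 to 10 rows; each row is the pose to reach, as a shift and turn from the pose commanded when the call began, along the tool's axes at that moment; what a row does not reach only later rows make up. A row lasts 1/10 s, in which the tool goes at most 50 mm and 8.59 degrees, less where a joint would pass 70% of its speed; a pose out of reach is approached as far as the arm can. A call with a gripper value outside its range is refused whole. The fingers move at their own pace and stop on an object; "force" is the grip in N (left out, the last holds). Time passes only in rows, so rows that repeat a pose let the fingers close. It gives the time, the measured TCP pose, the force, the opening and the grip force at its end, in the units of the state.
- r.sense(): the state, without advancing time (a new reading comes with each control period).
- r.snapshot(name): name is "scene" or "top" or "wrist"; returns a dict with "frame" (480x640x3 uint8, red, green, blue), "fx", "fy", "cx", "cy" (pixels), "camera_from_world" (4x4, takes a point from world to camera coordinates). Camera axes: x right, y up, looking along -z (the intrinsics and any distortion apply to the point x, -y, -z); pixel columns grow to the right and rows downward; lengths in mm; the calibration is good to about 2 mm. The wrist camera is an equidistant fisheye: a pixel r from the principal point sees the ray r / f radians off the axis. A picture is of the moment at which its call begins. There is no depth.
- r.hand_in(): hands the job in; it is judged then, once.
The state is a dict: "time": time; "joint_pos": joint angles; "qd": joint speeds; "joint_efforts": joint torques, N m; "tool_pos": TCP position; "tcp_rot": TCP orientation; "ft_force": force on the tool from outside, world axes, zero at the start; "wrist_torque": the same for the moment, N m; "finger_gap": finger opening in mm; "grip_force": force on a finger pad.
Only numpy, scipy, OpenCV 4.12 (cv2) and the standard library are available. Lean on these libraries where they do the work, as an engineer would, in place of code of your own. Each camera call takes 0.05 s, during which the arm holds its last target. There are 200 camera calls.

## Working session

There is one attempt and no reset: what is moved stays moved. The work goes in short steps, Python scripts to look and compute and a tool call to move; the robot and the scene stay as the last step left them, time stands still between calls to the robot, and variables do not carry over. Pictures are saved under pics/ and viewed, at most 10 in all, crops included, and the job is handed in when it is done.

Besides the shell and the picture viewer there is one more tool, called after "Call:" as name(argument=value, ...) on one line, values as JSON. servo_tool: Moves the arm, as the interface text tells. Its arguments: {"type":"object","properties":{"fingers":{"type":"array","items":{"type":"number"}},"linear":{"type":"array","items":{"type":"array","items":{"type":"number"}}},"rotation":{"type":"array","items":{"type":"array","items":{"type":"number"}}},"force":{"type":"number"}},"required":["fingers","linear","rotation"]}

```bash
mkdir -p pics
python3 - <<'E'
from bench import r
import cv2,numpy as np,pickle
d={}
for n in ["scene","top"]:
    s=r.snapshot(n); d[n]=s
    cv2.imwrite(f"pics/{n}0.png",s["frame"][:,:,::-1])
    print(n,s["fx"],s["fy"],s["cx"],s["cy"],[k for k in s]); print(np.round(s["camera_from_world"],3).tolist())
pickle.dump(d,open("s0.pkl","wb"))
print(r.sense())
E
```

```text
scene 559.2231239044565 559.2231239044565 321.31175904160153 242.57378655788912 ['frame', 'fx', 'fy', 'cx', 'cy', 'camera_from_world']
[[0.781, -0.625, 0.001, -686.365], [0.416, 0.521, 0.746, -242.491], [-0.467, -0.582, 0.666, -1383.869], [0.0, 0.0, 0.0, 1.0]]
top 435.94522393178346 435.94522393178346 322.7023268082546 238.76901740670814 ['frame', 'fx', 'fy', 'cx', 'cy', 'camera_from_world']
[[0.021, -1.0, 0.017, -350.287], [0.981, 0.024, 0.192, -628.222], [-0.193, 0.013, 0.981, -993.242], [0.0, 0.0, 0.0, 1.0]]
{'time': 0.1, 'joint_pos': array([-7.74310284e+01,  7.51152795e+00,  8.53241914e+01,  1.82448117e-03,
        8.72616128e+01, -4.89329352e+00]), 'qd': array([-0.10023313,  0.0002506 , -0.11913766,  0.10400407, -0.05580273,
        0.06435951]), 'joint_efforts': array([ 1.47129500e-03, -5.70952141e+01, -5.01940012e+01, -1.82286967e-04,
        8.21234426e-03,  7.81652852e-05]), 'tool_pos': array([ 179.97330408, -571.87863967,  249.33047996]), 'tcp_rot': array([-1.79903178e+02, -1.01180680e-02,  1.74621679e+01]), 'ft_force': array([-0.17874859,  0.69425068, -0.22551236]), 'wrist_torque': array([-0.02395729,  0.00968378, -0.05151865]), 'grip_force': 0.0, 'finger_gap': 85.18168131473861}
```

View pics/scene0.png

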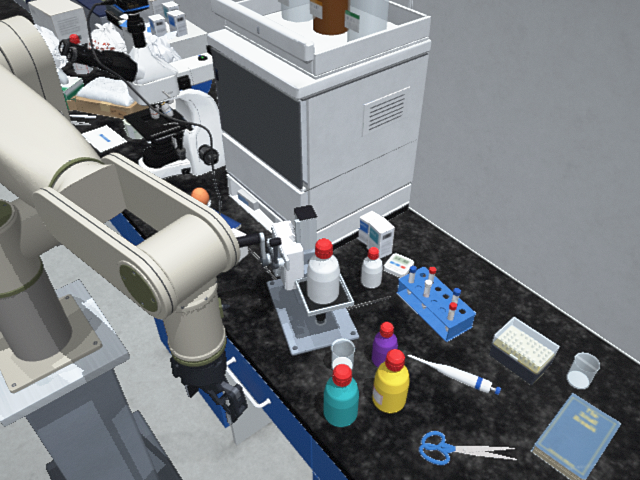

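View pics/top0.png

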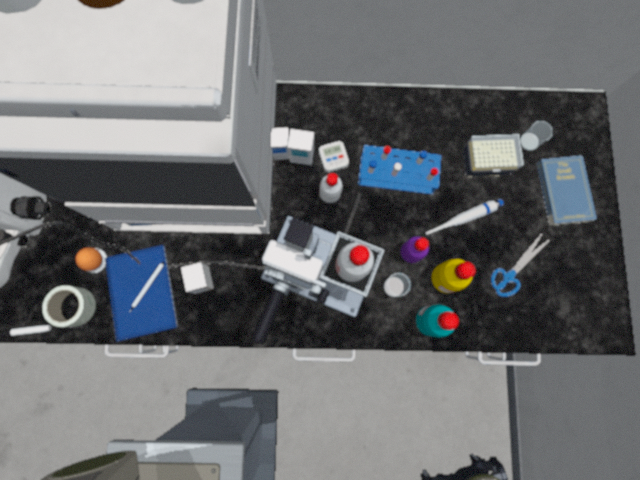

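The scene view shows the lift around (300,260) with the bottle on its platform. In the top view the lift is around (320,265), turned about -20°, with the crank handle at (270,315), the beaker at (398,285) and the carton at (197,277). I'll zoom in on both.

Run:
```python
import cv2,numpy as np,pickle
d=pickle.load(open("s0.pkl","rb"))
a=d["top"]["frame"][205:345,240:400,::-1]; b=d["scene"]["frame"][195:360,220:370,::-1]
A=cv2.resize(a,(400,350),interpolation=cv2.INTER_CUBIC); B=cv2.resize(b,None,fx=2.6667,fy=2.6667,interpolation=cv2.INTER_CUBIC)
C=np.zeros((600,800,3),np.uint8);C[:350,:400]=A;C[:440,400:800]=B[:, :400]
cv2.imwrite("pics/crop.png",C)
```

```text
(no output)
```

View pics/crop.png

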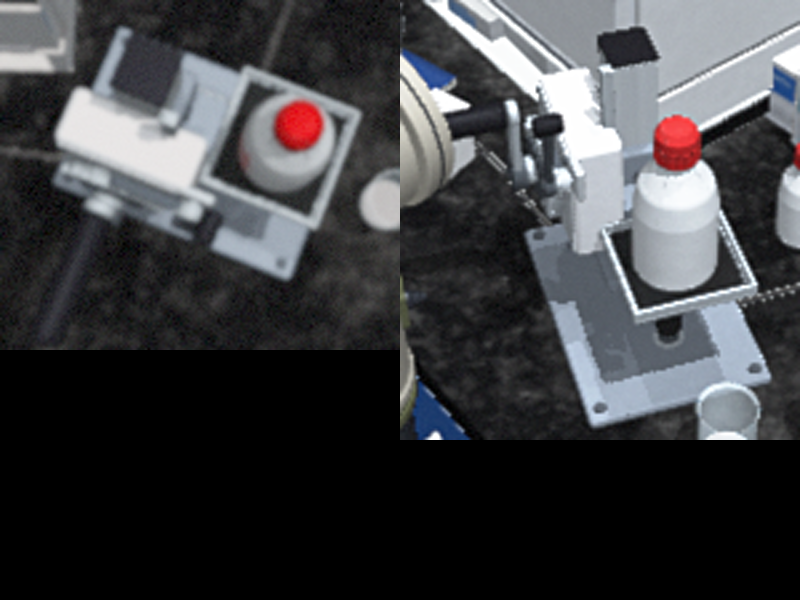

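The crops show the lever knob upright at hold, at top px (323,295) and scene px (275,241.5). The handle points at the robot, left of the knob. The plate and platform rim corners are also clear. Next I'll compute the lift's pose.

```bash
cat > h.py <<'E'
import numpy as np,pickle
from scipy.optimize import least_squares
from scipy.spatial.transform import Rotation as R
def proj(s,p):
    c=s["camera_from_world"]@np.append(p,1); return np.array([s["cx"]+s["fx"]*c[0]/-c[2], s["cy"]-s["fy"]*c[1]/-c[2]])
def ray(s,u):
    T=s["camera_from_world"];o=-T[:3,:3].T@T[:3,3]
    return o,T[:3,:3].T@np.array([(u[0]-s["cx"])/s["fx"],-(u[1]-s["cy"])/s["fy"],-1])
def plane(s,u,z):
    o,v=ray(s,u); return o+v*(z-o[2])/v[2]
def tri(obs):
    A=np.zeros((3,3));b=np.zeros(3)
    for s,u in obs:
        o,v=ray(s,u);v=v/np.linalg.norm(v);P=np.eye(3)-np.outer(v,v);A+=P;b+=P@o
    p=np.linalg.solve(A,b);return p,[np.round(proj(s,p)-u,1) for s,u in obs]
E
python3 - <<'E'
from h import *
d=pickle.load(open("s0.pkl","rb"));t,s=d["top"],d["scene"]
T=lambda x,y:(240+x/2.5-.3,205+y/2.5-.3); S=lambda x,y:(220+(x-400)/2.6667-.3,195+y/2.6667-.3)
print("plate top",[np.round(plane(t,T(*c),12),0) for c in [(122,28),(55,185),(290,278)]])
print("plate scene",[np.round(plane(s,S(*c),12),0) for c in [(527,232),(592,427),(770,377)]])
P=[plane(t,T(*c),140) for c in [(245,70),(360,115),(318,228),(200,180)]]
print("rim top",np.round(P,0),np.mean(P,0))
P2=[plane(s,S(*c),140) for c in [(722,212),(757,290),(637,320),(602,235)]]
print("rim scene",np.round(P2,0),np.mean(P2,0))
print("cap top",[np.round(plane(t,T(*c),290),0) for c in [(135,35),(185,50),(165,105),(112,88)]])
print("cap scene",[np.round(plane(s,S(*c),290),0) for c in [(597,35),(645,27),(660,62),(610,68)]])
print("knob",tri([(t,T(208,225)),(s,S(547,124))]))
print("handle back end",tri([(t,T(97,212)),(s,S(505,120))]))
# handle axis: top-line x scene-line, front end visible only in top
n=lambda a,b,c:np.cross(ray(c,a)[1],ray(c,b)[1])
v=np.cross(n(T(97,215),T(45,340),t),n(S(500,119),S(452,125),s));v/=np.linalg.norm(v);print("handle dir",v, np.degrees(np.arctan2(v[1],v[0])))
E
```

```text
plate top [array([ 704., -247.,   12.]), array([ 541., -187.,   12.]), array([ 455., -422.,   12.])]
plate scene [array([ 541., -188.,   12.]), array([ 448., -425.,   12.]), array([ 611., -482.,   12.])]
rim top [[ 636. -368.  140.]
 [ 597. -472.  140.]
 [ 496. -435.  140.]
 [ 536. -330.  140.]] [ 566.09217293 -401.32161915  140.        ]
rim scene [[ 630. -386.  140.]
 [ 592. -477.  140.]
 [ 490. -439.  140.]
 [ 527. -341.  140.]] [ 559.88563947 -410.67945232  140.        ]
cap top [array([ 629., -277.,  290.]), array([ 619., -315.,  290.]), array([ 576., -301.,  290.]), array([ 588., -261.,  290.])]
cap scene [array([ 586., -261.,  290.]), array([ 626., -278.,  290.]), array([ 606., -325.,  290.]), array([ 568., -305.,  290.])]
knob (array([ 484.01507337, -334.34260907,  293.27664075]), [array([-0.6,  1.1]), array([ 1. , -0.2])])
handle back end (array([ 496.35696778, -246.84964597,  230.35042065]), [array([-0.6,  1.1]), array([ 1. , -0.1])])
handle dir [ 0.93438845 -0.33522504 -0.12059189] -19.73616474217474
```

Call:
servo_tool(fingers=[0,0,0,0,0,0,0,0,0,0], linear=[[0.29,-0.19,-0.15],[0.29,-0.19,-0.15],[0.29,-0.19,-0.15],[0.29,-0.19,-0.15],[0.29,-0.19,-0.15],[0.29,-0.19,-0.15],[0.29,-0.19,-0.15],[0.29,-0.19,-0.15],[0.29,-0.19,-0.15],[0.29,-0.19,-0.15]], rotation=[[0,0,38.2],[0,0,38.2],[0,0,38.2],[0,0,38.2],[0,0,38.2],[0,0,38.2],[0,0,38.2],[0,0,38.2],[0,0,38.2],[0,0,38.2]])

```text
time: 1.1
tool_pos: [399.9, -303.8, 400.0]
tcp_rot: [180.0, 0.0, -20.6]
ft_force: [0.0, -1.3, 0.6]
finger_gap: 0.1
grip_force: 0.0
```

Run:
```python
from bench import r
import cv2,numpy as np,pickle
d={n:r.snapshot(n) for n in ["scene","wrist"]}
pickle.dump(d,open("s1.pkl","wb"))
w=d["wrist"];print(w["fx"],w["cx"],w["cy"],np.round(w["camera_from_world"],3).tolist())
a=cv2.resize(d["scene"]["frame"][195:345,215:365],(400,400),interpolation=cv2.INTER_CUBIC)
b=cv2.resize(w["frame"],(400,300))
C=np.zeros((600,800,3),np.uint8);C[:480,:640]=w["frame"]
C2=np.zeros((600,800,3),np.uint8)
cv2.imwrite("pics/w1.png",C[:480,:640,::-1])
s=r.sense();print(s["tool_pos"],s["tcp_rot"],s["ft_force"],s["time"])
```

```text
371.64829954431775 321.7884149819429 233.6191107259176 [[-0.354, -0.935, -0.001, -141.443], [0.89, -0.336, -0.306, -370.481], [0.286, -0.11, 0.952, -669.424], [0.0, 0.0, 0.0, 1.0]]
[ 398.96512921 -304.58085046  399.12606487] [-1.79983228e+02  1.06830311e-01 -2.07789903e+01] [-0.38982311  0.66349227 -0.14006385] 1.2
```

View pics/w1.png

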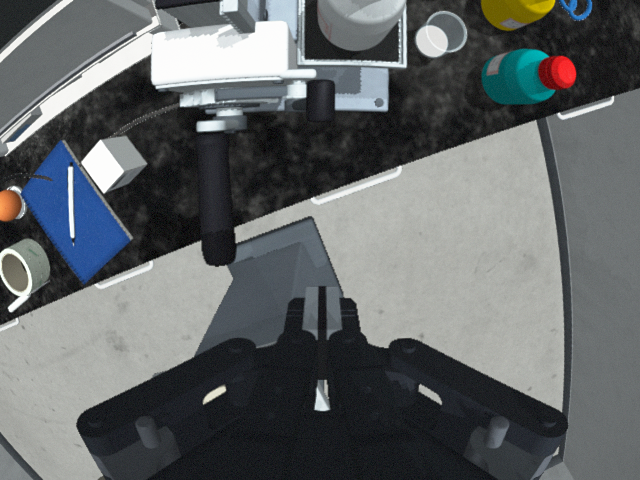

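The wrist view shows the knob at (320,100). The handle runs from (212,130) to its tip at about (219,262).

```bash
cat >> h.py <<'E'
def wray(s,u):
    T=s["camera_from_world"];o=-T[:3,:3].T@T[:3,3]
    a=(u[0]-s["cx"])/s["fx"];b=(u[1]-s["cy"])/s["fy"];th=np.hypot(a,b);k=np.sin(th)/th
    return o,T[:3,:3].T@np.array([a*k,-b*k,-np.cos(th)])
E
python3 - <<'E'
from h import *
w=pickle.load(open("s1.pkl","rb"))["wrist"];d=pickle.load(open("s0.pkl","rb"))
def pl(u,z):
    o,v=wray(w,u);return o+v*(z-o[2])/v[2]
a=-20.8
for name,u,z in [("knob front",(321,119),293),("knob back",(320,81),293),("knob c",(320,100),293),("plate corner FR",(389,110),12),("rim FR",(407,67),140)]:
    print(name,np.round(pl(u,z),1))
c,s_=np.cos(np.radians(a)),np.sin(np.radians(a));M=np.array([[c,-s_],[s_,c]])
k=pl((320,100),293)[:2]; O=k-M@np.array([-58,-89]);print("origin",O)
for u in [(212,130),(213.5,160),(216,200),(217.5,240),(219,262)]:
    o,v=wray(w,u)
    ol=M.T@(o[:2]-O);vl=M.T@v[:2]
    A=np.array([ol[1],o[2]-165]);B=np.array([vl[1],v[2]])
    q=np.roots([B@B,2*A@B,A@A-75**2]);t=min(q.real);p=A+t*B
    print(u,q, "x",ol[0]+t*vl[0],"y,z",p,"ang cw",np.degrees(np.arctan2(-p[0],p[1])))
t=d["top"];T=lambda x,y:(240+x/2.5-.3,205+y/2.5-.3)
# predicted px of key points
for n,p in [("knob",(-58,-89,293)),("handle tip",(-186,0,240)),("handle back",(-78,0,240))]:
    P=np.append(O+M@np.array(p[:2]),p[2]);print(n,P,proj(t,P),proj(d["scene"],P))
E
```

```text
knob front [ 471.  -329.4  293. ]
knob back [ 493.3 -337.2  293. ]
knob c [ 482.3 -333.   293. ]
plate corner FR [ 451. -420.   12.]
rim FR [ 492.9 -431.2  140. ]
origin [ 568.08885388 -270.401597  ]
(212, 130) [442.47790822 296.31284429] x -76.12058965755735 y,z [-4.88458144 74.84077007] ang cw 3.734188366467145
(213.5, 160) [444.80124945 297.78000272] x -99.85431054416443 y,z [-5.08083661 74.82770275] ang cw 3.884448290396413
(216, 200) [452.39229346 302.81449429] x -132.19991039499888 y,z [-5.18522304 74.82054171] ang cw 3.964381078324415
(217.5, 240) [465.01044246 311.95956589] x -166.0796104589103 y,z [-3.75865233 74.90575767] ang cw 2.8726021753783186
(219, 262) [474.69971095 318.74613026] x -185.74179184753663 y,z [-3.22267965 74.93073025] ang cw 2.4627041327515458
knob [ 482.26444499 -333.00487838  293.        ] [321.523283 296.73418 ] [274.86182525 241.1414528 ]
handle tip [ 394.21127807 -204.35170199  240.        ] [253.08701175 343.15231517] [212.62059969 245.1899432 ]
handle back [ 495.17245112 -242.70325393  240.        ] [275.30839291 290.76121298] [258.41196927 235.78308611]
```

Call:
servo_tool(fingers=[0,0,0,0,0,0,0], linear=[[0.045,-0.02,0.0],[0.087,-0.039,0.0],[0.087,-0.039,0.04],[0.087,-0.039,0.08],[0.087,-0.039,0.1],[0.087,-0.039,0.1],[0.087,-0.039,0.1]], rotation=[[0,0,0],[0,0,0],[0,0,0],[0,0,0],[0,0,0],[0,0,0],[0,0,0]])

```text
time: 1.9
tool_pos: [494.0, -299.2, 300.1]
tcp_rot: [-180.0, 0.1, -20.8]
ft_force: [-0.0, 0.4, 1.2]
finger_gap: -0.2
grip_force: 0.0
```

Call:
servo_tool(fingers=[0,0,0,0,0,0,0,0,0,0], linear=[[0,0.008,0],[0,0.014,0.0],[0,0.021,0.002],[0,0.028,0.005],[0,0.035,0.009],[0,0.042,0.013],[0,0.049,0.018],[0,0.055,0.022],[0,0.059,0.025],[0,0.059,0.025]], rotation=[[0,0,0],[0,0,0],[0,0,0],[0,0,0],[0,0,0],[0,0,0],[0,0,0],[0,0,0],[0,0,0],[0,0,0]])

```text
time: 2.9
tool_pos: [475.1, -351.5, 277.0]
tcp_rot: [-179.7, -0.1, -20.6]
ft_force: [0.4, 15.5, 14.3]
finger_gap: -0.4
grip_force: 10.0
```

Run:
```python
from bench import r
import cv2,numpy as np,pickle
d={n:r.snapshot(n) for n in ["top","wrist"]}
pickle.dump(d,open("s2.pkl","wb"))
a=cv2.resize(d["top"]["frame"][205:345,240:400],(400,350),interpolation=cv2.INTER_CUBIC)
b=cv2.resize(d["wrist"]["frame"][0:350,120:520],(400,350))
cv2.imwrite("pics/w2.png",np.hstack([a,b])[:,:,::-1])
s=r.sense();print(s["tool_pos"],s["ft_force"])
```

```text
[ 475.12681936 -351.49109884  277.03972615] [ 0.0503937  15.08331831 14.66190748]
```

View pics/w2.png

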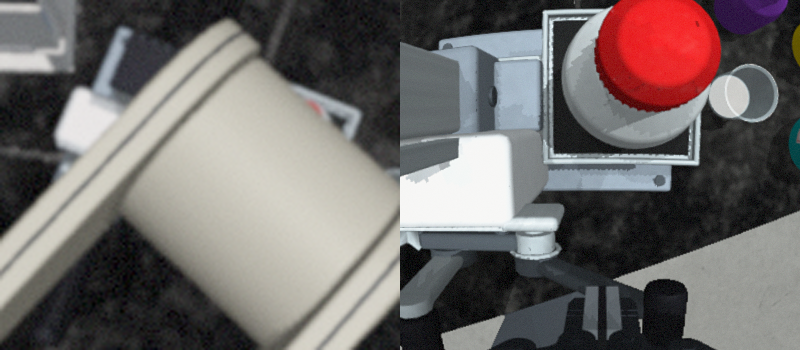

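The lever is on its release stop: the reaction force is about 20 N, and the finger centre is at lift y -109 as predicted. Now I'll retreat, go above the handle and open the fingers.

Call:
servo_tool(fingers=[0,0,0,0,0.085,0.085,0.085,0.085,0.085,0.085], linear=[[0,-0.012,-0.01],[0,-0.015,-0.05],[0,-0.015,-0.1],[-0.03,-0.04,-0.1],[-0.06,-0.08,-0.1],[-0.082,-0.106,-0.1],[-0.082,-0.106,-0.1],[-0.082,-0.106,-0.1],[-0.082,-0.106,-0.1],[-0.082,-0.106,-0.1]], rotation=[[0,0,0],[0,0,0],[0,0,0],[0,0,0],[0,0,0],[0,0,0],[0,0,0],[0,0,0],[0,0,0],[0,0,0]])

```text
time: 4.0
tool_pos: [434.9, -226.2, 374.8]
tcp_rot: [180.0, 0.0, -20.8]
ft_force: [0.7, -0.4, 0.5]
finger_gap: 84.5
grip_force: 0.0
```

Call:
servo_tool(fingers=[0.085,0.085,0.085,0.085,0.085,0.085], linear=[[0,-0.002,0.03],[0,-0.002,0.07],[0,-0.002,0.11],[0,-0.002,0.135],[0,-0.002,0.135],[0,-0.002,0.135]], rotation=[[0,0,0],[0,0,0],[0,0,0],[0,0,0],[0,0,0],[0,0,0]])

```text
time: 4.6
tool_pos: [435.5, -224.0, 240.6]
tcp_rot: [-180.0, 0.1, -20.8]
ft_force: [1.2, -0.1, -0.2]
finger_gap: 85.0
grip_force: 0.0
```

Call:
servo_tool(fingers=[0.02,0.02,0.02,0.02,0.02,0.02,0.02,0.02,0.02], linear=[[0,0,0],[0,0,0],[0,0,0],[0,0,0],[0,0,0],[0,0,0],[0,0,0],[0,0,0],[0,0,0]], rotation=[[0,0,0],[0,0,0],[0,0,0],[0,0,0],[0,0,0],[0,0,0],[0,0,0],[0,0,0],[0,0,0]], force=40)

```text
time: 5.5
tool_pos: [435.5, -224.6, 241.1]
tcp_rot: [179.9, -0.1, -20.8]
ft_force: [-2.4, -5.3, 3.1]
finger_gap: 25.5
grip_force: 39.2
```

Call:
servo_tool(fingers=[0.02,0.02,0.02,0.02,0.02,0.02,0.02,0.02], linear=[[0,-0.002,0],[0,-0.004,0],[0,-0.006,0],[0,-0.008,0],[0,-0.01,0],[0,-0.012,0],[0,-0.012,0],[0,-0.012,0]], rotation=[[0,0,0],[0,0,0],[0,0,0],[0,0,0],[0,0,0],[0,0,0],[0,0,0],[0,0,0]])

```text
time: 6.3
tool_pos: [439.9, -213.2, 240.8]
tcp_rot: [179.9, -0.1, -20.8]
ft_force: [-1.1, -5.7, 0.0]
finger_gap: 25.7
grip_force: 39.3
```

Run:
```python
from bench import r
import cv2,numpy as np,pickle
d={n:r.snapshot(n) for n in ["scene","wrist"]}
pickle.dump(d,open("s3.pkl","wb"))
a=cv2.resize(d["scene"]["frame"][195:345,215:365],(400,400),interpolation=cv2.INTER_CUBIC)
b=cv2.resize(d["wrist"]["frame"][0:260,180:440],(400,400),interpolation=cv2.INTER_CUBIC)
cv2.imwrite("pics/w3.png",np.hstack([a,b])[:,:,::-1])
s=r.sense();print(s["tool_pos"],s["ft_force"])
```

```text
[ 439.8415105  -213.25201771  240.77741651] [-0.78494198 -6.15638363  0.8774745 ]
```

View pics/w3.png

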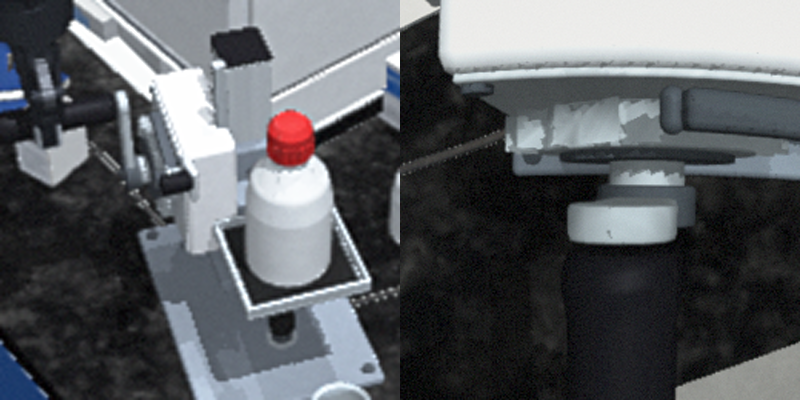

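It takes about 6 N to hold the crank. Now a gentle test just past the starting angle, to confirm the pawl has sprung out.

Call:
servo_tool(fingers=[0.02,0.02,0.02,0.02,0.02,0.02], linear=[[0,0.0037,-0.0003],[0,0.0075,-0.0004],[0,0.011,-0.0003],[0,0.014,0],[0,0.0165,0.0002],[0,0.0165,0.0002]], rotation=[[0,0,0],[0,0,0],[0,0,0],[0,0,0],[0,0,0],[0,0,0]])

```text
time: 7.0
tool_pos: [433.7, -229.1, 240.8]
tcp_rot: [179.9, -0.1, -20.8]
ft_force: [-1.8, -6.0, 2.8]
finger_gap: 25.5
grip_force: 39.5
```

The load is still on the crank past the start angle, so the pawl is out. I'll work out the arc numbers.

Run:
```python
import numpy as np
def call(a,b,n=10):
    t=np.linspace(a,b,n+1)[1:]
    print(a,b,[[0,round(.075*(np.sin(x)-np.sin(a)),4),round(.075*(np.cos(a)-np.cos(x)),4)] for x in t])
for a,b in [(.125,.825),(.825,1.525),(1.525,2.225),(2.225,2.525),(2.525,2.725),(2.725,2.925),(2.925,3.125)]: call(a,b)
```

```text
0.125 0.825 [[0, np.float64(0.0052), np.float64(0.0008)], [0, np.float64(0.0103), np.float64(0.002)], [0, np.float64(0.0153), np.float64(0.0036)], [0, np.float64(0.0202), np.float64(0.0055)], [0, np.float64(0.0249), np.float64(0.0077)], [0, np.float64(0.0295), np.float64(0.0103)], [0, np.float64(0.0339), np.float64(0.0132)], [0, np.float64(0.0381), np.float64(0.0163)], [0, np.float64(0.042), np.float64(0.0198)], [0, np.float64(0.0457), np.float64(0.0235)]]
0.825 1.525 [[0, np.float64(0.0034), np.float64(0.004)], [0, np.float64(0.0066), np.float64(0.0082)], [0, np.float64(0.0094), np.float64(0.0126)], [0, np.float64(0.0119), np.float64(0.0172)], [0, np.float64(0.0141), np.float64(0.022)], [0, np.float64(0.016), np.float64(0.0269)], [0, np.float64(0.0175), np.float64(0.0319)], [0, np.float64(0.0186), np.float64(0.037)], [0, np.float64(0.0194), np.float64(0.0422)], [0, np.float64(0.0198), np.float64(0.0475)]]
1.525 2.225 [[0, np.float64(0.0001), np.float64(0.0052)], [0, np.float64(-0.0003), np.float64(0.0105)], [0, np.float64(-0.0009), np.float64(0.0157)], [0, np.float64(-0.002), np.flo
[... 1476 characters left out ...]
0, np.float64(-0.0084), np.float64(0.0031)], [0, np.float64(-0.0099), np.float64(0.0036)], [0, np.float64(-0.0113), np.float64(0.004)], [0, np.float64(-0.0128), np.float64(0.0043)], [0, np.float64(-0.0142), np.float64(0.0047)]]
2.925 3.125 [[0, np.float64(-0.0015), np.float64(0.0003)], [0, np.float64(-0.0029), np.float64(0.0006)], [0, np.float64(-0.0044), np.float64(0.0008)], [0, np.float64(-0.0059), np.float64(0.0011)], [0, np.float64(-0.0074), np.float64(0.0012)], [0, np.float64(-0.0089), np.float64(0.0014)], [0, np.float64(-0.0104), np.float64(0.0015)], [0, np.float64(-0.0119), np.float64(0.0016)], [0, np.float64(-0.0134), np.float64(0.0017)], [0, np.float64(-0.0149), np.float64(0.0017)]]
```

Call:
servo_tool(fingers=[0.02,0.02,0.02,0.02,0.02,0.02,0.02,0.02,0.02,0.02], linear=[[0,0.0052,0.0008],[0,0.0103,0.002],[0,0.0153,0.0036],[0,0.0202,0.0055],[0,0.0249,0.0077],[0,0.0295,0.0103],[0,0.0339,0.0132],[0,0.0381,0.0163],[0,0.042,0.0198],[0,0.0457,0.0235]], rotation=[[0,0,0],[0,0,0],[0,0,0],[0,0,0],[0,0,0],[0,0,0],[0,0,0],[0,0,0],[0,0,0],[0,0,0]])

```text
time: 8.0
tool_pos: [416.9, -272.8, 217.2]
tcp_rot: [179.8, -0.0, -20.8]
ft_force: [-4.8, -10.5, 3.3]
finger_gap: 25.6
grip_force: 39.8
```

Call:
servo_tool(fingers=[0.02,0.02,0.02,0.02,0.02,0.02,0.02,0.02,0.02,0.02], linear=[[0,0.0036,0.004],[0,0.007,0.0082],[0,0.01,0.0126],[0,0.0125,0.0172],[0,0.0149,0.022],[0,0.017,0.0269],[0,0.0185,0.0319],[0,0.0196,0.037],[0,0.0204,0.0422],[0,0.0208,0.0475]], rotation=[[0,0,0],[0,0,0],[0,0,0],[0,0,0],[0,0,0],[0,0,0],[0,0,0],[0,0,0],[0,0,0],[0,0,0]])

```text
time: 9.0
tool_pos: [409.6, -291.4, 168.3]
tcp_rot: [179.9, 0.0, -20.8]
ft_force: [-0.3, -10.3, -6.3]
finger_gap: 25.8
grip_force: 39.6
```

Call:
servo_tool(fingers=[0.02,0.02,0.02,0.02,0.02,0.02,0.02,0.02,0.02,0.02], linear=[[0,0.0004,0.0052],[0,0.0003,0.0105],[0,-0.0001,0.0157],[0,-0.001,0.0208],[0,-0.0024,0.0259],[0,-0.0041,0.0308],[0,-0.0062,0.0357],[0,-0.0086,0.0403],[0,-0.0114,0.0448],[0,-0.0144,0.0491]], rotation=[[0,0,0],[0,0,0],[0,0,0],[0,0,0],[0,0,0],[0,0,0],[0,0,0],[0,0,0],[0,0,0],[0,0,0]])

```text
time: 10.0
tool_pos: [415.7, -275.7, 118.8]
tcp_rot: [-179.9, 0.0, -20.7]
ft_force: [5.3, -0.6, -6.2]
finger_gap: 25.6
grip_force: 39.8
```

Call:
servo_tool(fingers=[0.02,0.02,0.02,0.02,0.02,0.02,0.02,0.02,0.02,0.02], linear=[[0,-0.0014,0.0018],[0,-0.0028,0.0035],[0,-0.0043,0.0052],[0,-0.0059,0.0068],[0,-0.0075,0.0084],[0,-0.0091,0.0099],[0,-0.0108,0.0114],[0,-0.0126,0.0128],[0,-0.0143,0.0142],[0,-0.0161,0.0155]], rotation=[[0,0,0],[0,0,0],[0,0,0],[0,0,0],[0,0,0],[0,0,0],[0,0,0],[0,0,0],[0,0,0],[0,0,0]])

```text
time: 11.0
tool_pos: [421.8, -260.2, 103.8]
tcp_rot: [-179.8, -0.0, -20.7]
ft_force: [5.4, 2.4, -4.3]
finger_gap: 25.7
grip_force: 40.0
```

Call:
servo_tool(fingers=[0.02,0.02,0.02,0.02,0.02,0.02], linear=[[0,-0.0012,0.0009],[0,-0.0025,0.0017],[0,-0.0037,0.0025],[0,-0.005,0.0033],[0,-0.0063,0.004],[0,-0.0076,0.0048]], rotation=[[0,0,0],[0,0,0],[0,0,0],[0,0,0],[0,0,0],[0,0,0]])

```text
time: 11.6
tool_pos: [424.6, -253.1, 99.3]
tcp_rot: [-179.8, -0.0, -20.7]
ft_force: [5.1, 3.6, -1.2]
finger_gap: 25.4
grip_force: 40.2
```

Call:
servo_tool(fingers=[0.02,0.02,0.02], linear=[[0,-0.0014,0.0007],[0,-0.0027,0.0013],[0,-0.0027,0.0013]], rotation=[[0,0,0],[0,0,0],[0,0,0]])

```text
time: 11.9
tool_pos: [425.6, -250.4, 98.0]
tcp_rot: [-179.8, -0.0, -20.7]
ft_force: [5.0, 4.1, -2.2]
finger_gap: 25.4
grip_force: 40.2
```

Call:
servo_tool(fingers=[0.02,0.02,0.02], linear=[[0,-0.0014,0.0006],[0,-0.0028,0.0012],[0,-0.0028,0.0012]], rotation=[[0,0,0],[0,0,0],[0,0,0]])

```text
time: 12.2
tool_pos: [426.6, -247.8, 96.8]
tcp_rot: [-179.8, -0.0, -20.7]
ft_force: [6.0, 4.0, -2.2]
finger_gap: 25.5
grip_force: 40.2
```

Call:
servo_tool(fingers=[0.02,0.02,0.02], linear=[[0,-0.0014,0.0006],[0,-0.0028,0.0011],[0,-0.0028,0.0011]], rotation=[[0,0,0],[0,0,0],[0,0,0]])

```text
time: 12.5
tool_pos: [427.3, -245.9, 96.0]
tcp_rot: [-179.9, -0.0, -20.7]
ft_force: [4.0, 3.6, -0.2]
finger_gap: 26.1
grip_force: 40.3
```

Call:
servo_tool(fingers=[0.02,0.02,0.02], linear=[[0,-0.001,0.0004],[0,-0.002,0.0007],[0,-0.002,0.0007]], rotation=[[0,0,0],[0,0,0],[0,0,0]])

```text
time: 12.8
tool_pos: [427.6, -245.4, 95.7]
tcp_rot: [179.9, -0.0, -20.7]
ft_force: [1.2, -3.9, 0.8]
finger_gap: 25.9
grip_force: 40.5
```

The push has reversed to about 3 N after 81 mm of travel, so the platform is on its stop. Releasing the handle.

Call:
servo_tool(fingers=[0.085,0.085,0.085,0.085,0.085,0.085,0.085,0.085,0.085,0.085], linear=[[0,0,0],[0,0,0],[0,0,0],[0,0,0],[0,0,0],[0,0,-0.02],[0,0,-0.06],[0,0,-0.11],[0,0,-0.16],[0,0,-0.21]], rotation=[[0,0,0],[0,0,0],[0,0,0],[0,0,0],[0,0,0],[0,0,0],[0,0,0],[0,0,0],[0,0,0],[0,0,0]])

```text
time: 13.8
tool_pos: [427.1, -244.4, 307.3]
tcp_rot: [-180.0, 0.0, -20.7]
ft_force: [1.8, -1.4, 0.3]
finger_gap: 84.9
grip_force: 0.0
```

Call:
servo_tool(fingers=[0,0,0,0,0,0,0,0,0,0], linear=[[0,0,-0.03],[0,0.04,-0.04],[0.02,0.08,-0.04],[0.04,0.12,-0.04],[0.06,0.145,-0.04],[0.08,0.147,-0.04],[0.082,0.147,-0.04],[0.082,0.147,-0.01],[0.082,0.147,0.03],[0.082,0.147,0.03]], rotation=[[0,0,0],[0,0,0],[0,0,0],[0,0,0],[0,0,0],[0,0,0],[0,0,0],[0,0,0],[0,0,0],[0,0,0]])

```text
time: 14.8
tool_pos: [449.9, -408.2, 268.6]
tcp_rot: [-179.7, 0.6, -20.7]
ft_force: [-0.9, -0.0, -1.4]
finger_gap: -0.3
grip_force: 0.0
```

Run:
```python
from bench import r
import cv2,numpy as np
d={n:r.snapshot(n) for n in ["scene","wrist"]}
a=cv2.resize(d["scene"]["frame"][195:345,215:365],(400,400),interpolation=cv2.INTER_CUBIC)
b=cv2.resize(d["wrist"]["frame"][0:400,80:480],(400,400))
cv2.imwrite("pics/w4.png",np.hstack([a,b])[:,:,::-1])
s=r.sense();p=s["tool_pos"]-[568.1,-270.4,0];print(p[0]*.9336-p[1]*.3584,p[0]*.3584+p[1]*.9336,p[2],s["ft_force"],s["finger_gap"])
```

```text
-58.59830951493565 -172.29279159456127 275.3578022456968 [ 0.24214501 -0.00292463  0.95424657] 0.3096771563183815
```

View pics/w4.png

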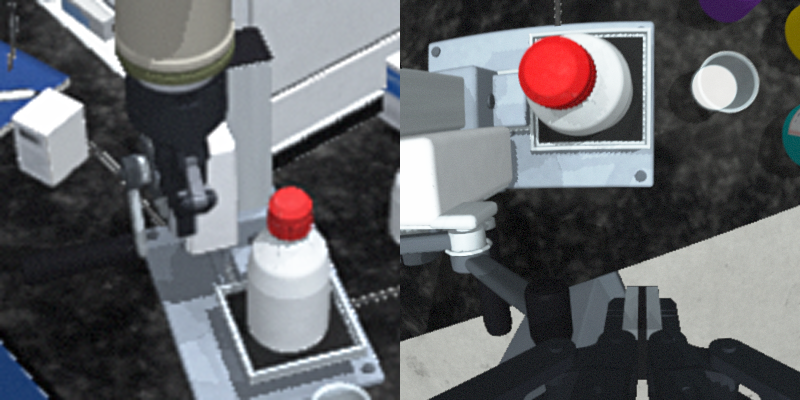

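The platform is down with the bottle standing on it, and the lever knob is just left of the fingers. Now the push back to hold.

Call:
servo_tool(fingers=[0,0,0,0,0,0,0,0,0,0], linear=[[0,-0.008,0],[0,-0.015,0],[0,-0.022,-0.003],[0,-0.029,-0.007],[0,-0.036,-0.012],[0,-0.043,-0.016],[0,-0.05,-0.02],[0,-0.057,-0.023],[0,-0.062,-0.025],[0,-0.062,-0.025]], rotation=[[0,0,0],[0,0,0],[0,0,0],[0,0,0],[0,0,0],[0,0,0],[0,0,0],[0,0,0],[0,0,0],[0,0,0]])

```text
time: 15.9
tool_pos: [475.2, -354.5, 305.0]
tcp_rot: [179.7, -0.4, -20.7]
ft_force: [-2.4, -5.6, 7.8]
finger_gap: -0.1
grip_force: 4.1
```

Call:
servo_tool(fingers=[0,0,0,0], linear=[[0,-0.0015,0],[0,-0.003,0],[0,-0.003,0],[0,-0.003,0]], rotation=[[0,0,0],[0,0,0],[0,0,0],[0,0,0]])

```text
time: 16.3
tool_pos: [475.4, -353.9, 305.1]
tcp_rot: [179.5, -0.4, -20.9]
ft_force: [-5.5, -14.4, 8.8]
finger_gap: 0.1
grip_force: 8.4
```

Call:
servo_tool(fingers=[0,0,0,0,0,0,0], linear=[[0,0.01,0],[0,0.025,-0.01],[0,0.04,-0.04],[-0.05,0.04,-0.08],[-0.09,0.04,-0.08],[-0.12,0.04,-0.08],[-0.12,0.04,-0.08]], rotation=[[0,0,0],[0,0,0],[0,0,0],[0,0,0],[0,0,0],[0,0,0],[0,0,0]])

```text
time: 17.0
tool_pos: [346.4, -344.9, 382.8]
tcp_rot: [179.9, -0.1, -20.8]
ft_force: [-0.5, -0.0, -0.0]
finger_gap: 0.2
grip_force: 0.0
```

Run:
```python
from bench import r
import cv2,numpy as np
d={n:r.snapshot(n) for n in ["scene","wrist"]}
a=cv2.resize(d["scene"]["frame"][195:345,215:365],(400,400),interpolation=cv2.INTER_CUBIC)
b=cv2.resize(d["wrist"]["frame"][0:400,80:480],(400,400))
cv2.imwrite("pics/w5.png",np.hstack([a,b])[:,:,::-1])
from h import *
w=d["wrist"];T=w["camera_from_world"]
for n,q in [("hold",(-58,-89,293)),("release",(-58,-132,268))]:
    c=T@np.array([568.1+q[0]*.9336+q[1]*.3584,-270.4-q[0]*.3584+q[1]*.9336,q[2],1]);rr=np.hypot(c[0],c[1]);th=np.arctan2(rr,-c[2])
    print(n,w["cx"]+w["fx"]*th*c[0]/rr-80,w["cy"]-w["fx"]*th*c[1]/rr)
```

```text
hold 140.47085748938926 46.73238156569016
release 217.47495281779123 50.537875609591566
```

View pics/w5.png

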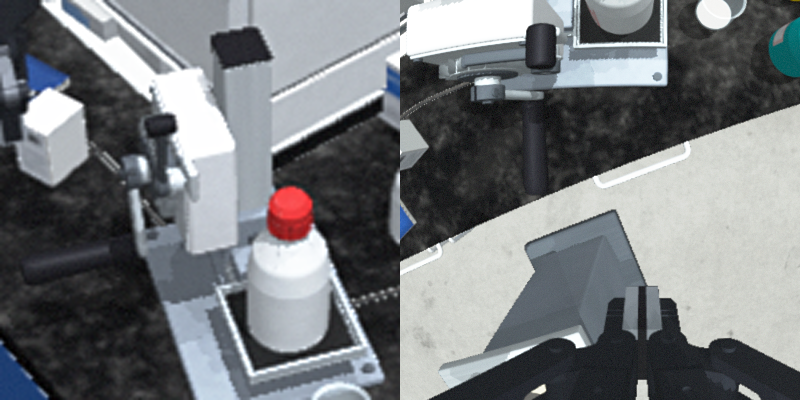

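The knob is at (141,46), which matches the position predicted for hold (140,47). The bottle stands on the lowered platform and the arm is clear.

```bash
python3 -c "
from bench import r
print(r.hand_in())"
```

```text
the job is handed in; nothing more can be done
None
```

I handed the job in after about 17 s of robot time; no verdict came back. The platform came down about 81 mm onto its rubber stop, the lever is back at hold, the bottle is upright on the platform, and the arm went nowhere near the beaker or carton.

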